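# Feed bottle caps through the gate into the slot

### The job

Sweep the three loose small bottle caps, one at a time, through the narrow gate of the cap feed tray, until all three stand in single file in the slot behind it, each wholly past the gate. Only push them along the tray floor with the fingertips or the outside of the fingers: do not pick them up or tip them over. Leave the large cap and the little vial in the tray, and everything else on the bench, where they stand.

Things in the scene. Friction and masses are not known exactly. Their poses are not given: they have to be found in the camera images.
- feed_tray: Flat metal tray fixed on the bench, yaw varies. Origin: bench height, mid gate, on the fence's pen-side face; own +y runs from pen through gate into slot (robot's left at yaw 0). Floor level, 6 mm above the bench. All walls 6 mm thick, tops only 14 mm above the bench: fingers can pass over them. Pen (caps lie here): own x -105 to 105, y -224 to 0 mm. Fence: y 0 to 6 mm, with the gate as its gap.
- gate (a point): Middle of the gate at tray floor height, on the fence's pen-side face: a 40 mm wide gap in the fence (6 mm thick). Two short guide walls splay at 45 degrees from its sides back into the pen to own y = -24 mm, where they stand 88 mm apart. Same axes as the tray.
- slot_end (a point): Middle of the slot's end wall at floor height, 116 mm past gate along own +y. The slot between is 40 mm wide, level with the pen floor and closed at this end: room for three small caps in a row with about 14 mm to spare behind the fence. Same axes as the tray.
- cap_a: Small ribbed black plastic bottle cap, closed top up, 32 mm diameter, 24 mm high, about 15 g, loose on the tray floor; slides when pushed, its top 30 mm above the bench. Origin: centre of its underside. One of the three starts midway down the pen, the other two further from the gate, on either side; which is which varies.
- cap_b: Small ribbed black plastic bottle cap, closed top up, 32 mm diameter, 24 mm high, about 15 g, loose on the tray floor; slides when pushed, its top 30 mm above the bench. Origin: centre of its underside. One of the three starts midway down the pen, the other two further from the gate, on either side; which is which varies.
- cap_c: Small ribbed black plastic bottle cap, closed top up, 32 mm diameter, 24 mm high, about 15 g, loose on the tray floor; slides when pushed, its top 30 mm above the bench. Origin: centre of its underside. One of the three starts midway down the pen, the other two further from the gate, on either side; which is which varies.
- large_cap: Larger cap of the same kind, 45 mm diameter, 30 mm high, too wide for the gate; stands in the pen beside the gate, in the left or right corner at the fence. Leave alone. Origin: centre of its underside.
- vial: Small closed amber vial, 24 mm diameter, 45 mm tall, upright in the other corner at the fence. Leave alone. Origin: centre of its underside.
- dish: Single culture dish, 90 mm diameter, 15 mm high, on the bench beside the slot (own +x side of the tray). Leave alone. Origin: centre of its underside.
- reagent: Small amber reagent bottle, 38 mm diameter, 58 mm tall, on the bench beside the slot (own -x side of the tray). Leave alone. Origin: centre of its underside.
- media_bottle: Amber bottle, 70 mm diameter, 140 mm tall, to the left of the tray. Leave alone. Origin: centre of its underside.
- spirit_lamp: Small glass burner, unlit, 76 mm diameter, 81 mm tall, to the right of the tray. Leave alone. Origin: centre of its underside.

How it is judged:
On the way, in this order (a step that is already met when the one before it is completed fails the run):
1. a first cap is wholly through the gate, in the slot (((y of cap_a in the frame of feed_tray between 0.018 and 0.118 m and x of cap_a in the frame of feed_tray between -0.018 and 0.018 m and z of cap_a in the frame of feed_tray below 0.01 m) or (y of cap_b in the frame of feed_tray between 0.018 and 0.118 m and x of cap_b in the frame of feed_tray between -0.018 and 0.018 m and z of cap_b in the frame of feed_tray below 0.01 m) or (y of cap_c in the frame of feed_tray between 0.018 and 0.118 m and x of cap_c in the frame of feed_tray between -0.018 and 0.018 m and z of cap_c in the frame of feed_tray below 0.01 m))), for 0.2 s.
2. a second cap has followed it into the slot ((((y of cap_a in the frame of feed_tray between 0.018 and 0.118 m and x of cap_a in the frame of feed_tray between -0.018 and 0.018 m and z of cap_a in the frame of feed_tray below 0.01 m) and (y of cap_b in the frame of feed_tray between 0.018 and 0.118 m and x of cap_b in the frame of feed_tray between -0.018 and 0.018 m and z of cap_b in the frame of feed_tray below 0.01 m)) or ((y of cap_b in the frame of feed_tray between 0.018 and 0.118 m and x of cap_b in the frame of feed_tray between -0.018 and 0.018 m and z of cap_b in the frame of feed_tray below 0.01 m) and (y of cap_c in the frame of feed_tray between 0.018 and 0.118 m and x of cap_c in the frame of feed_tray between -0.018 and 0.018 m and z of cap_c in the frame of feed_tray below 0.01 m)) or ((y of cap_a in the frame of feed_tray between 0.018 and 0.118 m and x of cap_a in the frame of feed_tray between -0.018 and 0.018 m and z of cap_a in the frame of feed_tray below 0.01 m) and (y of cap_c in the frame of feed_tray between 0.018 and 0.118 m and x of cap_c in the frame of feed_tray between -0.018 and 0.018 m and z of cap_c in the frame of feed_tray below 0.01 m)))), for 0.2 s.
3. the third cap has followed too (y of cap_a in the frame of feed_tray between 0.018 and 0.118 m and x of cap_a in the frame of feed_tray between -0.018 and 0.018 m and z of each of cap_a, cap_b, cap_c in the frame of feed_tray below 0.01 m and y of cap_b in the frame of feed_tray between 0.018 and 0.118 m and x of cap_b in the frame of feed_tray between -0.018 and 0.018 m and y of cap_c in the frame of feed_tray between 0.018 and 0.118 m and x of cap_c in the frame of feed_tray between -0.018 and 0.018 m), for 0.2 s.
At the end, for the whole second after the job is handed in: All three small caps stand flat and at rest on the slot's floor, single file, each centre at least 18 mm past the inner face of the fence; the large cap, vial and other bystanders are within 20 mm of where they began (all of step 3 and angle between each of cap_a, cap_b, cap_c's own z axis and vertical below 0.15 rad and linear speed of each of cap_a, cap_b, cap_c below 0.02 m/s and distance of each of large_cap, vial, dish, reagent, media_bottle, spirit_lamp from where it was at the start of the episode below 0.02 m); the robot touches nothing.
It fails at once if a small cap is lifted more than 6 mm off the tray floor (height (world z) of any of cap_a, cap_b, cap_c above 0.012 m).
It fails at once if a small cap is tipped over (angle between any of cap_a, cap_b, cap_c's own z axis and vertical above 0.6 rad).
It fails at once if the large cap, the vial or another bystander is pushed over 20 mm away (distance of any of large_cap, vial, dish, reagent, media_bottle, spirit_lamp from where it was at the start of the episode above 0.02 m).
It fails at once if the large cap, the vial or another bystander is tipped (angle between any of large_cap, vial, dish, reagent, media_bottle, spirit_lamp's own z axis and vertical above 0.4 rad).
It also fails if it takes over 64 s, if anything falls off the work surface, if the arm or the gripper's body presses on something with over 40 N, if the wrist force passes 120 N, or if a joint passes its speed limit or range.

### The arm

A 6-joint arm with a two-finger parallel gripper is mounted at the origin on the work surface. World frame = base frame: x ahead of the robot, y to its left, z up, the work surface at z = 0. Lengths are in m, angles in rad, forces in N, time in s.
With the tool pointing down it reaches from about 0.425 to 0.95 m from the base axis. Payload 3.5 kg.
Tool frame: the origin (TCP) lies on the centre line of the jaws, within the pads' length; the fingertips stand 8 mm ahead of it and the grasp point (between the pads) lies 11 mm behind it; z points along the fingers, y is the line along which they close (so a half turn about z gives the same grasp; the last joint's range is limited). The gripper opens to 85 mm and grips with 20 to 120 N. Pads are 22 mm wide; open, the fingers measure 114 mm over their backs; the gripper's body (76 mm by 85 mm) begins 54 mm behind the grasp point. The pads swing forward as they close: fully open they stand 13 mm farther back than shut.
Start: joints at [-1.41, 0.286, 1.577, -0, 1.279, -0.15], TCP at [0.206, -0.643, 0.239] pointing down, gripper open.
Joint ranges: [-2.77, 2.77], [-0.9, 2.22], [0.21, 2.48], [-1.53, 4.67], [0.24, 2.81], [-2.84, 2.84]. Speed limits (rad/s): [2.79, 2.79, 3.14, 3.14, 3.14, 3.14].

### API

Orientations are given as a unit quaternion [x, y, z, w].
In Python, from plant import ctrl gives the robot as it stands. The module is installed in compiled form; this text tells all that it offers.
- The arm moves only by the tool send_rows, never from a script. Its argument "steps" is a list of rows, each a list of 5 numbers: the shift along the tool's x, y, z in m, then the turn about the tool's z in degrees, then the opening, from -1 (shut) to 1 (fully open). A call has 1 to 12 rows; each row is the pose to reach, as a shift and turn from the pose commanded when the call began, along the tool's axes at that moment; what a row does not reach only later rows make up. A row lasts 1/10 s, in which the tool goes at most 50 mm and 8.59 degrees, less where a joint would pass 70% of its speed; a pose out of reach is approached as far as the arm can. A call with a gripper value outside its range is refused whole. The fingers move at their own pace and stop on an object; "squeeze" is the grip in N (left out, the last holds). Time passes only in rows, so rows that repeat a pose let the fingers close. It gives the time, the measured TCP pose, the force, the opening and the grip force at its end, in the units of the state.
- ctrl.get_state(): the state, without advancing time (a new reading comes with each control period).
- ctrl.read_camera(name): name is "side" or "top" or "wrist"; returns the picture (384x512x3 uint8, red, green, blue); there is no depth.
- ctrl.calibration(name): a dict with "intrinsics" (3x3 intrinsics, pixels), "extrinsics" (4x4, takes a point from world to camera coordinates); the wrist camera has in their place "tool_from_camera" (4x4, takes a point from camera to tool coordinates, whose origin is the TCP and whose axes are the flange's). Camera axes: x right, y up, looking along -z (the intrinsics and any distortion apply to the point x, -y, -z); pixel columns grow to the right and rows downward; lengths in m; the calibration is good to about 2 mm. A picture is of the moment at which its call begins: read the wrist's pose just before it. calibration takes no time and is no camera call.
- ctrl.sign_off(): hands the job in; it is judged then, once.
The state is a dict: "time": time; "qpos": joint angles; "dq": joint speeds; "joint_efforts": joint torques, N m; "eef_pos": TCP position; "tcp_rot": TCP orientation; "contact_force": force on the tool from outside, world axes, zero at the start; "wrist_torque": the same for the moment, N m; "opening": opening from 0.0 (shut) to 1.0 (fully open); "finger_force": force on a finger pad.
Only numpy, scipy, OpenCV 4.12 (cv2) and the standard library are available. Lean on these libraries where they do the work, as an engineer would, in place of code of your own. Each camera call takes 0.05 s, during which the arm holds its last target. There are 200 camera calls.

## Working session

There is one attempt and no reset: what is moved stays moved. The work goes in short steps, Python scripts to look and compute and a tool call to move; the robot and the scene stay as the last step left them, time stands still between calls to the robot, and variables do not carry over. Pictures are saved under pics/ and viewed, at most 12 in all, crops included, and the job is handed in when it is done.

Besides the shell and the picture viewer there is one more tool, called after "Request:" by a JSON object that holds its "fn" and its "kwargs". send_rows: Moves the arm, as the interface text tells. Its arguments: {"type":"object","properties":{"steps":{"type":"array","items":{"type":"array","items":{"type":"number"}}},"squeeze":{"type":"number"}},"required":["steps"]}

```bash
mkdir -p pics; cat > h.py <<'E'
import numpy as np,cv2
from plant import ctrl
def ray(name,px,z):
    c=ctrl.calibration(name);K=np.array(c['intrinsics']);E=np.array(c['extrinsics'])
    u=np.c_[np.atleast_2d(px),np.ones(len(np.atleast_2d(px)))]@np.linalg.inv(K).T
    d=(u*[1,-1,-1])@E[:3,:3]; o=-E[:3,:3].T@E[:3,3]
    return o+d*((z-o[2])/d[:,2])[:,None]
def save(name,f):
    im=ctrl.read_camera(name);cv2.imwrite('pics/'+f,im[:,:,::-1]);return im
E
python3 - <<'E'
from h import *
s=ctrl.get_state();print(s['time'],s['eef_pos'],s['tcp_rot'],s['opening'])
for n in('top','side'):print(n,ctrl.calibration(n))
save('top','top0.png')
E
```

```text
0.0 [ 0.20630582 -0.64201673  0.23791818] [ 9.87954203e-01  1.54741891e-01 -1.42291010e-05 -1.20023430e-03] 1.0024134656724752
top {'intrinsics': array([[381.46650895,   0.        , 255.12795902],
       [  0.        , 381.46650895, 194.33759453],
       [  0.        ,   0.        ,   1.        ]]), 'extrinsics': array([[-1.49256957e-03, -9.99876661e-01,  1.56344297e-02,
         1.76072238e-03],
       [ 9.88346110e-01,  9.04820430e-04,  1.52220721e-01,
        -5.80300141e-01],
       [-1.52216092e-01,  1.56794278e-02,  9.88222858e-01,
        -9.99256552e-01],
       [ 0.00000000e+00,  0.00000000e+00,  0.00000000e+00,
         1.00000000e+00]])}
side {'intrinsics': array([[374.17190611,   0.        , 259.53954842],
       [  0.        , 374.17190611, 197.72315715],
       [  0.        ,   0.        ,   1.        ]]), 'extrinsics': array([[ 0.83652495, -0.54774941, -0.014021  , -0.48041965],
       [ 0.40508474,  0.60101079,  0.68897923, -0.27073718],
       [-0.3689612 , -0.58202801,  0.72464545, -0.76490885],
       [ 0.        ,  0.        ,  0.        ,  1.        ]])}
```

View pics/top0.png

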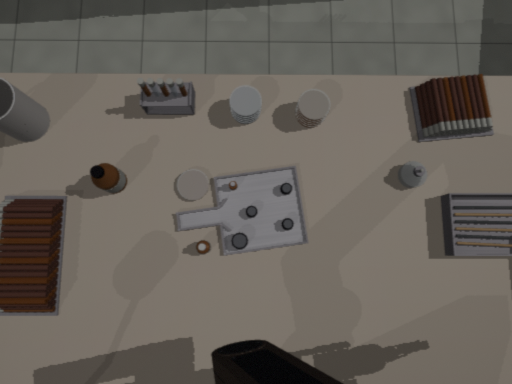

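The top view shows the slot on the left at about (200,218), the pen at x 218–302, and small caps near (252,212), (286,188) and (287,224). The large cap is at (240,241) and the vial at (233,185). I'll zoom in to measure.

```bash
python3 - <<'E'
import cv2
im=cv2.imread('pics/top0.png')[158:262,170:310]
cv2.imwrite('pics/crop0.png',cv2.resize(im,None,fx=5.5,fy=5.5,interpolation=cv2.INTER_CUBIC))
E
```

```text
(no output)
```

View pics/crop0.png

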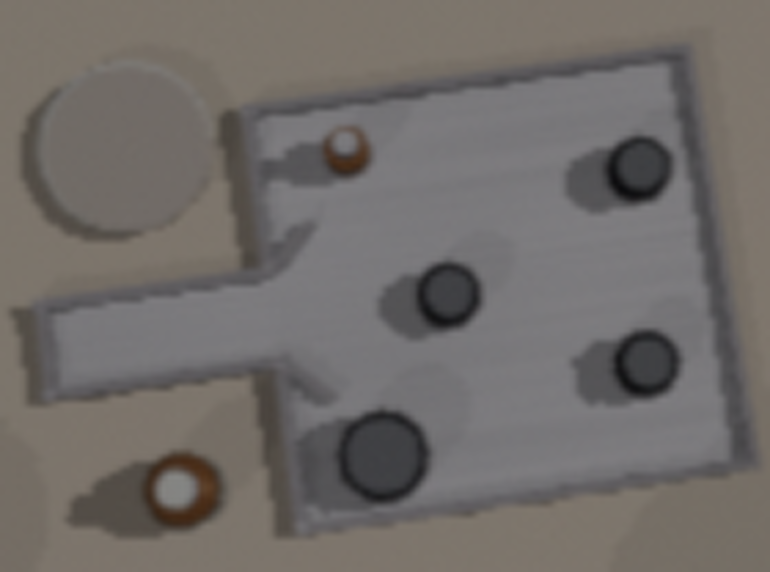

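The enlarged crop shows pen corners at (240,103), (690,45), (757,465) and (280,535), and the slot end at (35,300)–(45,400). The cap tops are at (641,165), (450,292) and (648,361), the large cap is at (384,453) and the vial top is at (345,143).

```bash
cat >> h.py <<'E'
def cr(p):return (np.array(p,float)+.5)/5.5-.5+[170,158]
E
python3 - <<'E'
from h import *
from scipy.optimize import least_squares
img=cr([(240,103),(690,45),(757,465),(284,535),(38,300),(45,400)])
own=np.array([(111,6),(111,-230),(-111,-230),(-111,6),(26,122),(-26,122)])/1000
W=ray('top',img,.014)[:,:2]
T=lambda p,o:np.array([[np.cos(p[2]),-np.sin(p[2])],[np.sin(p[2]),np.cos(p[2])]])
f=lambda p:((own@T(p,0).T+p[:2])-W).ravel()
r=least_squares(f,[.5,.1,0]);print(r.x,np.degrees(r.x[2]),(f(r.x)*1000).round(1))
for n,p,z in [('far+',(641,165),.03),('mid',(450,292),.03),('far-',(648,361),.03),('large',(384,453),.036),('vial',(345,143),.051),('dish',(122,148),.015),('reag',(178,488),.058)]:
    w=ray('top',cr(p)[None],z)[0,:2];print(n,w.round(4),((w-r.x[:2])@T(r.x,0)*1000).round(1))
s=ctrl.get_state();print(ctrl.calibration('wrist'))
E
```

```text
[0.52710009 0.09933852 0.13804261] 7.909259063767916 [-0.3  0.8  1.1 -0.2 -2.4 -0.8 -0.4 -4.4  1.5  3.4  0.5  1.2]
far+ [ 0.6016 -0.085 ] [  48.4 -192.9]
mid [0.5369 0.0117] [ -2.3 -88.2]
far- [ 0.5023 -0.0872] [ -50.2 -181.3]
large [0.4566 0.0442] [-77.4 -44.9]
vial [0.6089 0.0639] [ 76.1 -46.4]
dish [0.6127 0.1796] [95.8 67.7]
reag [0.4393 0.1423] [-81.   54.7]
{'intrinsics': array([[305.18127716,   0.        , 257.61330516],
       [  0.        , 305.18127716, 189.27459583],
       [  0.        ,   0.        ,   1.        ]]), 'tool_from_camera': array([[-1.62532223e-03,  9.54971711e-01,  2.96692415e-01,
         7.72304140e-02],
       [ 9.99998414e-01,  1.76804191e-03, -2.12713046e-04,
        -1.14802073e-03],
       [-7.27699564e-04,  2.96691599e-01, -9.54973071e-01,
        -1.35329343e-01],
       [ 0.00000000e+00,  0.00000000e+00,  0.00000000e+00,
         1.00000000e+00]])}
```

```bash
cat >> h.py <<'E'
from scipy.spatial.transform import Rotation as Ro
TR=np.array([.5271,.0993]);YAW=.1380
R2=lambda a:np.array([[np.cos(a),-np.sin(a)],[np.sin(a),np.cos(a)]])
def go(own,z,dirdeg=0):
    "shift in tool axes (mm) and turn (deg) to TCP at own xy (mm), height z mm, tool x along push dir = own +y turned dirdeg CCW"
    s=ctrl.get_state();p=np.array(s['eef_pos']);R=Ro.from_quat(s['tcp_rot']).as_matrix()
    w=np.r_[TR+R2(YAW)@(np.array(own)/1000),z/1000]
    phi=np.degrees(np.arctan2(R[1,0],R[0,0]));d=(90+np.degrees(YAW)+dirdeg-phi+180)%360-180
    print('shift',(R.T@(w-p)*1000).round(1),'turn',round(-d,1),'tcp own',(R2(YAW).T@(p[:2]-TR)*1000).round(1),'z',p[2].round(4),'t',s['time'])
def cappx(name='top'):pass
E
python3 -c "
from h import *
go((-2,-150),120)"
```

```text
shift [ 504.3 -460.   119.2] turn -80.1 tcp own [-419.7 -690.2] z 0.238 t 0.05
```

Request:
{"fn": "send_rows", "kwargs": {"steps": [[0.504, -0.46, 0, -80.1, -0.53], [0.504, -0.46, 0, -80.1, -0.53], [0.504, -0.46, 0, -80.1, -0.53], [0.504, -0.46, 0, -80.1, -0.53], [0.504, -0.46, 0, -80.1, -0.53], [0.504, -0.46, 0, -80.1, -0.53], [0.504, -0.46, 0, -80.1, -0.53], [0.504, -0.46, 0, -80.1, -0.53], [0.504, -0.46, 0, -80.1, -0.53], [0.504, -0.46, 0, -80.1, -0.53], [0.504, -0.46, 0, -80.1, -0.53], [0.504, -0.46, 0, -80.1, -0.53]]}}

```text
time: 1.25
eef_pos: [0.505, -0.1199, 0.2388]
tcp_rot: [0.657, 0.754, -0.0, -0.0]
contact_force: [1.2, -0.6, 0.7]
opening: 0.24
finger_force: 0.0
```

Request:
{"fn": "send_rows", "kwargs": {"steps": [[0, 0, 0, 0, -0.53]]}}

```text
time: 1.35
eef_pos: [0.5061, -0.1169, 0.2387]
tcp_rot: [0.654, 0.757, 0.001, -0.001]
contact_force: [0.1, 0.7, -0.4]
opening: 0.234
finger_force: 0.0
```

```bash
python3 -c "
from h import *
go((-2,-150),60);print(ctrl.get_state()['opening'])"
```

```text
shift [ 60.5  49.  178.8] turn 0.4 tcp own [ -50.6 -211.3] z 0.2387 t 1.35
0.23441441448504488
```

Request:
{"fn": "send_rows", "kwargs": {"steps": [[0.0605, 0.049, 0.1, 0.4, -0.53], [0.0605, 0.049, 0.1, 0.4, -0.53], [0.0605, 0.049, 0.16, 0.4, -0.53], [0.0605, 0.049, 0.179, 0.4, -0.53], [0.0605, 0.049, 0.179, 0.4, -0.53], [0.0605, 0.049, 0.179, 0.4, -0.53]]}}

```text
time: 1.95
eef_pos: [0.5439, -0.0555, 0.0594]
tcp_rot: [0.659, 0.752, -0.001, -0.002]
contact_force: [0.0, -0.6, 1.0]
opening: 0.231
finger_force: 0.0
```

```bash
python3 -c "
from h import *
go((-2,-130),26);save('wrist','w1.png')"
```

```text
shift [25.6  2.6 33.4] turn -0.4 tcp own [  -4.7 -155.6] z 0.0594 t 1.95
```

View pics/w1.png

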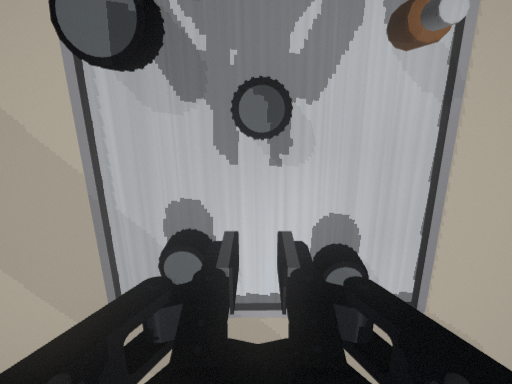

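The wrist view shows the mid cap at (262,107), centred between the fingertips at columns 235–290. The far caps are at about (185,262) and (340,270).

Request:
{"fn": "send_rows", "kwargs": {"steps": [[0.0, 0.0026, 0.0334, -0.4, -0.53], [0.0, 0.0026, 0.0334, -0.4, -0.53], [0.0, 0.0026, 0.0334, -0.4, -0.53]]}}

```text
time: 2.3
eef_pos: [0.5488, -0.0559, 0.0295]
tcp_rot: [0.657, 0.754, 0.001, 0.002]
contact_force: [0.1, 0.7, 1.1]
opening: 0.232
finger_force: 0.0
```

```bash
cat >> h.py <<'E'
def wr(px,z,s):
    "wrist pixel -> own xy mm at world height z, with state s taken before the picture"
    c=ctrl.calibration('wrist');M=np.array(c['tool_from_camera']);R=Ro.from_quat(s['tcp_rot']).as_matrix()
    u=np.linalg.inv(c['intrinsics'])@[px[0],px[1],1]*[1,-1,-1]
    d=R@M[:3,:3]@u;o=R@M[:3,3]+s['eef_pos'];w=o+d*(z-o[2])/d[2]
    return (R2(YAW).T@(w[:2]-TR)*1000).round(1)
E
python3 -c "
from h import *
s=dict(eef_pos=np.array([0.5439, -0.0555, 0.0594]),tcp_rot=[0.659, 0.752, -0.001, -0.002])
print(wr((262,105),.03,s),wr((184,267),.03,s),wr((463,80),.014,s),wr((80,80),.014,s))
go((-2,-130),26)"
```

```text
[ -0.8 -83.8] [ -49.1 -179.5] [111.4 -71.8] [-102.4  -70. ]
shift [26.7 -2.2  3.4] turn -0.0 tcp own [ 1.000e-01 -1.567e+02] z 0.0295 t 2.3
```

Request:
{"fn": "send_rows", "kwargs": {"steps": [[0.014, -0.001, 0.0036, 0, -0.53], [0.025, -0.001, 0.0036, 0, -0.53], [0.033, -0.001, 0.0036, 0, -0.53], [0.041, -0.001, 0.0036, 0, -0.53], [0.049, -0.001, 0.0036, 0, -0.53], [0.057, -0.001, 0.0036, 0, -0.53], [0.065, -0.001, 0.0036, 0, -0.53], [0.073, -0.001, 0.0036, 0, -0.53], [0.081, -0.001, 0.0036, 0, -0.53], [0.089, -0.001, 0.0036, 0, -0.53], [0.097, -0.001, 0.0036, 0, -0.53], [0.105, -0.001, 0.0036, 0, -0.53]]}}

```text
time: 3.5
eef_pos: [0.5319, 0.0495, 0.0233]
tcp_rot: [0.657, 0.754, 0.0, -0.0]
contact_force: [0.1, -0.3, -0.0]
opening: 0.237
finger_force: 0.1
```

```bash
python3 -c "
from h import *
go((0,36),25);save('wrist','w2.png')"
```

```text
shift [86.   2.1 -1.7] turn -0.0 tcp own [ -2.1 -50. ] z 0.0233 t 3.5
```

View pics/w2.png

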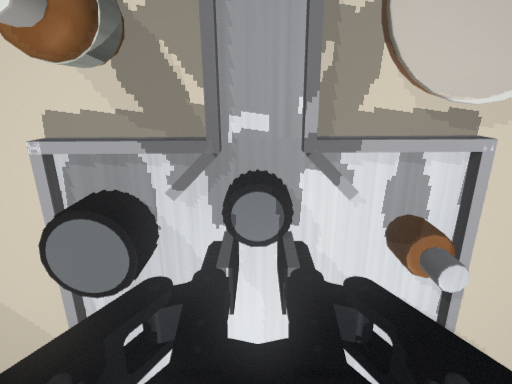

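The cap is cradled at (258,212) and the gate centre is at about (261,150). The cap is heading straight in, so I continue, slightly higher.

Request:
{"fn": "send_rows", "kwargs": {"steps": [[0.008, 0.001, -0.003, 0, -0.53], [0.016, 0.002, -0.003, 0, -0.53], [0.024, 0.002, -0.003, 0, -0.53], [0.032, 0.002, -0.003, 0, -0.53], [0.04, 0.002, -0.003, 0, -0.53], [0.048, 0.002, -0.003, 0, -0.53], [0.056, 0.002, -0.003, 0, -0.53], [0.064, 0.002, -0.003, 0, -0.53], [0.072, 0.002, -0.003, 0, -0.53], [0.08, 0.002, -0.003, 0, -0.53], [0.086, 0.002, -0.003, 0, -0.53], [0.086, 0.002, -0.003, 0, -0.53]]}}

```text
time: 4.75
eef_pos: [0.522, 0.1351, 0.0263]
tcp_rot: [0.656, 0.755, -0.0, -0.0]
contact_force: [0.7, -0.8, -0.8]
opening: 0.235
finger_force: 0.0
```

```bash
python3 -c "
from h import *
s=ctrl.get_state();go((0,36),25);save('wrist','w3.png')"
```

```text
shift [-0.1  0.1  1.3] turn 0.1 tcp own [-0.1 36.1] z 0.0263 t 4.75
```

View pics/w3.png

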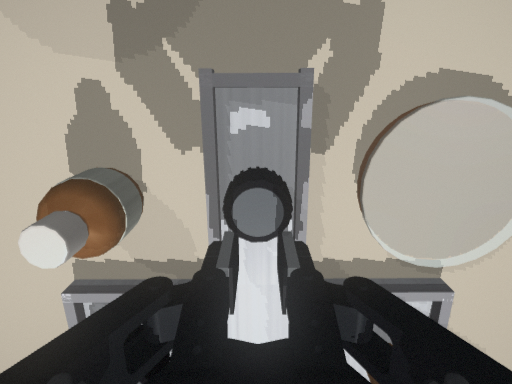

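The first cap is in the slot at about (258,210), well past the fence.

Request:
{"fn": "send_rows", "kwargs": {"steps": [[-0.02, 0, 0, 0, -0.53], [-0.04, 0, -0.03, 0, -0.53], [-0.05, 0, -0.06, 0, -0.53], [-0.1, 0, -0.06, 0, -0.53], [-0.15, 0, -0.06, 0, -0.53], [-0.2, 0.02, -0.06, -7, -0.53], [-0.25, 0.05, -0.06, -14, -0.53], [-0.27, 0.063, -0.06, -20, -0.53], [-0.27, 0.063, -0.06, -20, -0.53], [-0.27, 0.063, -0.06, -20, -0.53]]}}

```text
time: 5.8
eef_pos: [0.6215, -0.1253, 0.0859]
tcp_rot: [0.517, 0.856, -0.0, -0.001]
contact_force: [-0.7, 0.7, -0.1]
opening: 0.235
finger_force: 0.0
```

```bash
python3 -c "
from h import *
s=dict(eef_pos=np.array([0.522, 0.1351, 0.0263]),tcp_rot=[0.656, 0.755, 0,0])
print(wr((258,210),.03,s))
s=ctrl.get_state();print(s['eef_pos'],s['tcp_rot']);go((63.4,-234),26,20);save('wrist','w4.png')"
```

```text
[ 1.6 61.8]
[ 0.62152517 -0.12525437  0.08586619] [ 5.16849796e-01  8.56075923e-01 -7.74611771e-06 -5.49593984e-04]
shift [ 1.   1.2 59.9] turn -0.1 tcp own [  62.6 -235.4] z 0.0859 t 5.8
```

View pics/w4.png

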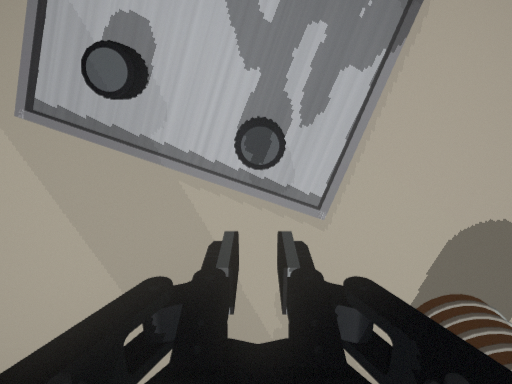

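The second cap is at (260,143), on the finger centre line (column 262), so I descend and push diagonally.

Request:
{"fn": "send_rows", "kwargs": {"steps": [[0.001, 0.001, 0.05, 0, -0.53], [0.001, 0.001, 0.059, 0, -0.53], [0.001, 0.001, 0.059, 0, -0.53]]}}

```text
time: 6.15
eef_pos: [0.6198, -0.1213, 0.0253]
tcp_rot: [0.515, 0.857, -0.001, -0.003]
contact_force: [1.1, 0.5, 0.7]
opening: 0.234
finger_force: 0.0
```

```bash
python3 -c "
from h import *
s=dict(eef_pos=np.array([ 0.62152517,-0.12525437,0.08586619]),tcp_rot=[ 5.16849796e-01,8.56075923e-01,0,0])
print(wr((260,143),.03,s),wr((107,69),.03,s))
go((8.5,-83.5),26,20)"
```

```text
[  49.4 -189.7] [ -49.5 -179.3]
shift [157.    0.9  -0. ] turn 0.1 tcp own [  61.5 -231.2] z 0.0253 t 6.15
```

Request:
{"fn": "send_rows", "kwargs": {"steps": [[0.01, 0.001, -0.001, 0, -0.53], [0.018, 0.001, -0.001, 0, -0.53], [0.026, 0.001, -0.001, 0, -0.53], [0.034, 0.001, -0.001, 0, -0.53], [0.042, 0.001, -0.001, 0, -0.53], [0.05, 0.001, -0.001, 0, -0.53], [0.058, 0.001, -0.001, 0, -0.53], [0.066, 0.001, -0.001, 0, -0.53], [0.074, 0.001, -0.001, 0, -0.53], [0.082, 0.001, -0.001, 0, -0.53], [0.09, 0.001, -0.001, 0, -0.53], [0.098, 0.001, -0.001, 0, -0.53]]}}

```text
time: 7.35
eef_pos: [0.5768, -0.0354, 0.0283]
tcp_rot: [0.516, 0.857, -0.0, -0.0]
contact_force: [-0.1, -0.4, 0.2]
opening: 0.237
finger_force: 0.1
```

Request:
{"fn": "send_rows", "kwargs": {"steps": [[0.008, 0, 0, 0, -0.53], [0.016, 0, 0, 0, -0.53], [0.024, 0, 0, 0, -0.53], [0.032, 0, 0, 0, -0.53], [0.04, 0, 0, 0, -0.53], [0.048, 0, 0, 0, -0.53], [0.056, 0, 0, 0, -0.53], [0.059, 0, 0, 0, -0.53], [0.059, 0, 0, 0, -0.53], [0.049, 0, 0, 0, -0.53], [0.044, 0, 0, 0, -0.53], [0.044, 0, 0, 0, -0.53]]}}

```text
time: 8.55
eef_pos: [0.5575, 0.0016, 0.0286]
tcp_rot: [0.516, 0.856, 0.0, 0.0]
contact_force: [0.0, 0.8, 0.9]
opening: 0.237
finger_force: 0.0
```

```bash
python3 -c "
from h import *
s=ctrl.get_state();print(list(s['eef_pos']),list(s['tcp_rot']));go((0,-100),26,0);save('wrist','w5.png')"
```

```text
[np.float64(0.5574930063636807), np.float64(0.0016197248168420661), np.float64(0.028595257714373348)] [np.float64(0.5163731202340432), np.float64(0.8563635594158525), np.float64(0.00011357566564316253), np.float64(0.000491838325152723)]
shift [  6.6 -15.4   2.6] turn 19.9 tcp own [  16.7 -100.9] z 0.0286 t 8.55
```

View pics/w5.png

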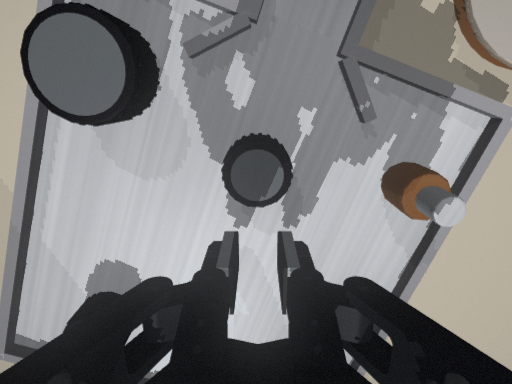

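The cap is at (257,174), about 15 mm ahead of the fingers. Next I square up behind it.

```bash
python3 -c "
from h import *
s=ctrl.get_state();c=wr((257,174),.03,s);print(c);go((c[0],c[1]-40),26,0)"
```

```text
[  3.2 -60.4]
shift [  4.6 -12.3   2.4] turn 19.9 tcp own [  16.4 -100.5] z 0.0285 t 8.6
```

Request:
{"fn": "send_rows", "kwargs": {"steps": [[-0.012, -0.004, 0.0015, 7, -0.53], [-0.01, -0.01, 0.0015, 14, -0.53], [0.0, -0.014, 0.0015, 20, -0.53], [0.003, -0.0144, 0.0015, 20, -0.53], [0.003, -0.0144, 0.0015, 20, -0.53]]}}

```text
time: 9.1
eef_pos: [0.5422, -0.001, 0.0267]
tcp_rot: [0.656, 0.755, -0.0, -0.0]
contact_force: [0.6, 0.3, 0.7]
opening: 0.235
finger_force: 0.0
```

```bash
python3 -c "
from h import *
go((0,4),26,0)"
```

```text
shift [105.4  -0.9   0.7] turn 0.1 tcp own [   1.1 -101.4] z 0.0267 t 9.1
```

Request:
{"fn": "send_rows", "kwargs": {"steps": [[0.01, 0, 0, 0, -0.53], [0.019, 0, 0, 0, -0.53], [0.028, -0.001, 0, 0, -0.53], [0.037, -0.001, 0, 0, -0.53], [0.046, -0.001, 0, 0, -0.53], [0.055, -0.001, 0, 0, -0.53], [0.064, -0.001, 0, 0, -0.53], [0.072, -0.001, 0, 0, -0.53], [0.08, -0.001, 0, 0, -0.53], [0.088, -0.001, 0, 0, -0.53], [0.096, -0.001, 0, 0, -0.53], [0.104, -0.001, 0, 0, -0.53]]}}

```text
time: 10.3
eef_pos: [0.5271, 0.1023, 0.0269]
tcp_rot: [0.657, 0.754, 0.0, 0.0]
contact_force: [-0.1, -0.9, -0.3]
opening: 0.234
finger_force: 0.1
```

Request:
{"fn": "send_rows", "kwargs": {"steps": [[0.008, 0, 0, 0, -0.53], [0.016, 0, 0, 0, -0.53], [0.022, 0, 0, 0, -0.53], [0.028, 0, 0, 0, -0.53], [0.028, 0, 0, 0, -0.53]]}}

```text
time: 10.8
eef_pos: [0.5231, 0.1301, 0.0268]
tcp_rot: [0.656, 0.754, -0.0, -0.0]
contact_force: [0.8, -0.1, -0.3]
opening: 0.236
finger_force: 0.0
```

```bash
python3 -c "
from h import *
s=ctrl.get_state();print(s['eef_pos'],s['tcp_rot']);go((0,30),26,0);save('wrist','w6.png')"
```

```text
[0.52309932 0.13005606 0.02677968] [ 6.56376484e-01  7.54433496e-01 -7.52836953e-06 -1.06424197e-04]
shift [-1.  -0.3  0.8] turn 0.0 tcp own [ 0.3 31. ] z 0.0268 t 10.8
```

View pics/w6.png

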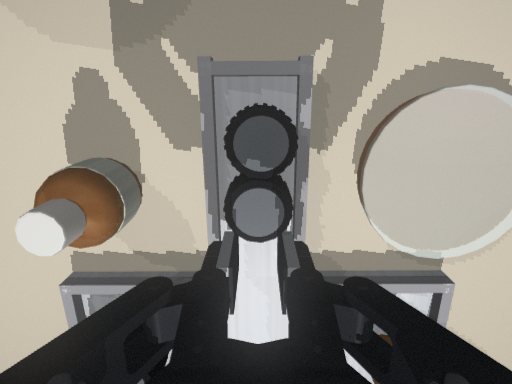

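Two caps are in single file at (260,140) and (258,208). Now the third.

Request:
{"fn": "send_rows", "kwargs": {"steps": [[-0.02, 0, 0, 0, -0.53], [-0.04, 0, -0.03, 0, -0.53], [-0.05, 0, -0.06, 0, -0.53], [-0.1, 0, -0.06, 0, -0.53], [-0.15, 0, -0.06, 0, -0.53], [-0.2, -0.02, -0.06, 7, -0.53], [-0.24, -0.05, -0.06, 14, -0.53], [-0.253, -0.067, -0.06, 22.4, -0.53], [-0.253, -0.067, -0.06, 22.4, -0.53], [-0.253, -0.067, -0.06, 22.4, -0.53]]}}

```text
time: 11.85
eef_pos: [0.4917, -0.1308, 0.0869]
tcp_rot: [0.791, 0.612, 0.0, 0.0]
contact_force: [0.6, -0.6, -0.9]
opening: 0.24
finger_force: 0.0
```

```bash
python3 -c "
from h import *
go((-66.6,-221.6),26,-22.4)
im=save('wrist','w7.png')"
```

```text
shift [ 1.4 -0.4 60.9] turn 0.0 tcp own [ -66.8 -223.1] z 0.0869 t 11.85
```

View pics/w7.png

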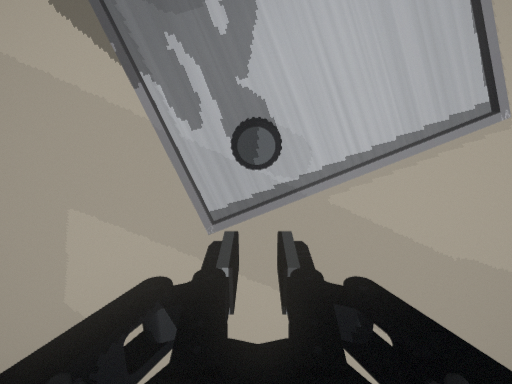

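The third cap is at (256,143), about 2 mm left of the finger centre line, so I correct by that much and descend.

Request:
{"fn": "send_rows", "kwargs": {"steps": [[0.0, -0.002, 0.05, 0, -0.53], [0.001, -0.002, 0.06, 0, -0.53], [0.001, -0.002, 0.06, 0, -0.53], [0.001, -0.002, 0.06, 0, -0.53]]}}

```text
time: 12.3
eef_pos: [0.4909, -0.1285, 0.0276]
tcp_rot: [0.79, 0.613, 0.0, 0.0]
contact_force: [-0.1, -0.6, -0.2]
opening: 0.235
finger_force: 0.0
```

```bash
python3 -c "
from h import *
go((-9,-83.5),27,-22.4)"
```

```text
shift [149.    1.9   0.6] turn 0.1 tcp own [ -67.2 -220.6] z 0.0276 t 12.3
```

Request:
{"fn": "send_rows", "kwargs": {"steps": [[0.01, 0, 0, 0, -0.53], [0.018, 0, 0, 0, -0.53], [0.026, 0, 0, 0, -0.53], [0.034, 0, 0, 0, -0.53], [0.042, 0, 0, 0, -0.53], [0.05, 0, 0, 0, -0.53], [0.058, 0, 0, 0, -0.53], [0.066, 0.001, 0, 0, -0.53], [0.074, 0.001, 0, 0, -0.53], [0.082, 0.001, 0, 0, -0.53], [0.09, 0.002, 0, 0, -0.53], [0.098, 0.002, 0, 0, -0.53]]}}

```text
time: 13.5
eef_pos: [0.5168, -0.034, 0.0268]
tcp_rot: [0.791, 0.612, 0.0, 0.0]
contact_force: [0.1, -0.7, -0.4]
opening: 0.236
finger_force: 0.1
```

Request:
{"fn": "send_rows", "kwargs": {"steps": [[0.008, 0, 0, 0, -0.53], [0.016, 0, 0, 0, -0.53], [0.024, 0, 0, 0, -0.53], [0.032, 0, 0, 0, -0.53], [0.04, 0, 0, 0, -0.53], [0.048, 0, 0, 0, -0.53], [0.051, 0, 0, 0, -0.53], [0.051, 0, 0, 0, -0.53], [0.041, 0, 0, 0, -0.53], [0.036, 0, 0, 0, -0.53], [0.036, 0, 0, 0, -0.53]]}}

```text
time: 14.6
eef_pos: [0.5253, -0.0009, 0.0268]
tcp_rot: [0.791, 0.612, -0.0, -0.0]
contact_force: [-0.1, -0.3, -0.3]
opening: 0.24
finger_force: 0.0
```

```bash
python3 -c "
from h import *
s=ctrl.get_state();im=save('wrist','w8.png');go((0,-103),27,0)
print(wr((257,174),.03,s))"
```

```text
shift [ 1.9 15.9 -0.1] turn -22.5 tcp own [-15.4 -98.7] z 0.0269 t 14.65
[  1.4 -58.9]
```

View pics/w8.png

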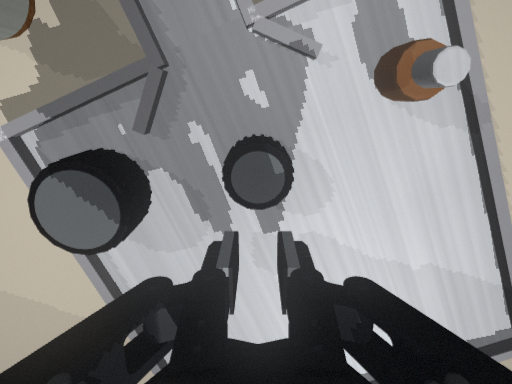

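The third cap is at (258,174), about own (1,-59). I square up and push it through.

Request:
{"fn": "send_rows", "kwargs": {"steps": [[-0.012, 0.004, 0, -7, -0.53], [-0.01, 0.01, 0, -14, -0.53], [0.0, 0.016, 0, -20, -0.53], [0.002, 0.016, 0, -22.5, -0.53], [0.002, 0.016, 0, -22.5, -0.53]]}}

```text
time: 15.15
eef_pos: [0.5417, -0.0018, 0.0268]
tcp_rot: [0.656, 0.755, 0.0, -0.0]
contact_force: [0.3, 0.2, -0.1]
opening: 0.237
finger_force: 0.0
```

```bash
python3 -c "
from h import *
go((0,3),27,0)"
```

```text
shift [105.1  -0.3  -0.2] turn 0.1 tcp own [   0.5 -102.1] z 0.0268 t 15.15
```

Request:
{"fn": "send_rows", "kwargs": {"steps": [[0.01, 0, 0, 0, -0.53], [0.019, 0, 0, 0, -0.53], [0.028, 0, 0, 0, -0.53], [0.037, 0, 0, 0, -0.53], [0.046, 0, 0, 0, -0.53], [0.055, 0, 0, 0, -0.53], [0.064, 0, 0, 0, -0.53], [0.072, 0, 0, 0, -0.53], [0.08, 0, 0, 0, -0.53], [0.088, 0, 0, 0, -0.53], [0.096, 0, 0, 0, -0.53], [0.1, 0, 0, 0, -0.53]]}}

```text
time: 16.35
eef_pos: [0.5274, 0.098, 0.0268]
tcp_rot: [0.656, 0.755, -0.0, -0.0]
contact_force: [-0.4, 0.4, 0.1]
opening: 0.234
finger_force: 0.1
```

Request:
{"fn": "send_rows", "kwargs": {"steps": [[0.004, 0, 0, 0, -0.53], [0.006, 0, 0, 0, -0.53], [0.006, 0, 0, 0, -0.53], [-0.01, 0, 0, 0, -0.53], [-0.03, 0, 0, 0, -0.53], [-0.04, 0, -0.03, 0, -0.53], [-0.04, 0, -0.06, 0, -0.53], [-0.04, 0, -0.06, 0, -0.53]]}}

```text
time: 17.15
eef_pos: [0.5367, 0.0567, 0.0915]
tcp_rot: [0.656, 0.754, 0.003, 0.004]
contact_force: [0.3, -0.9, 1.1]
opening: 0.233
finger_force: 0.0
```

```bash
python3 -c "
from h import *
s=ctrl.get_state();print(list(s['eef_pos']),list(s['tcp_rot']));im=save('wrist','w9.png')"
```

```text
[np.float64(0.5367077454052516), np.float64(0.05673271401554327), np.float64(0.09147592428055684)] [np.float64(0.6564511779056218), np.float64(0.754354295794606), np.float64(0.0027658032818441776), np.float64(0.00371453560378657)]
```

View pics/w9.png

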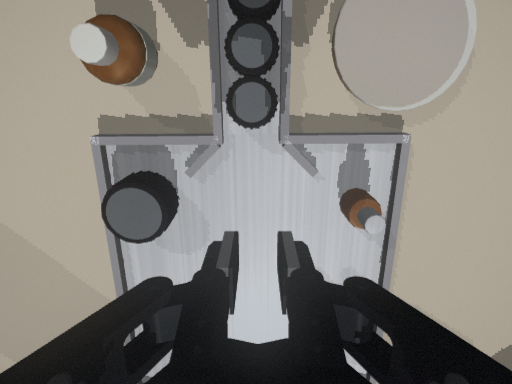

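All three caps are in file; the nearest is at (252,100). The fence's pen-side edge is at row 144. I'll check the margin.

```bash
python3 -c "
from h import *
s=ctrl.get_state()
for p,z in [((252,101),.03),((252,46),.03),((150,145),.014),((350,143),.014)]:print(wr(p,z,s))"
```

```text
[ 0.2 30.1]
[ 0.4 60.9]
[-70.5   0.7]
[67.6  1.9]
```

The third cap is about 29 mm past the fence face (18 mm needed), and the arm is clear of everything.

```bash
python3 -c "
from plant import ctrl
print(ctrl.sign_off())"
```

```text
the job is handed in; nothing more can be done
None
```

All three small caps stand in single file in the slot, the last about 29 mm past the fence face; nothing else was seen to move, and I handed the job in after about 17 s of the 64 s allowed (no verdict was returned).

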